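# Put the two stray reagent bottles back in their shelf rows

### The job

Put the stray amber bottle and the stray black bottle back on the low white shelf, amber beside the amber bottles and black beside the black ones: each upright at a free end of its own row, in line with the others and less than a centimetre from its neighbour. The white cap on the stray black bottle is standing up a little: press it fully home. Do not shove the bottles already on the shelf, and leave the small white bottle where it is.

Things in the scene. Friction and masses are not known exactly. Their poses are not given: they have to be found in the camera images.
- bottle_shelf: Fixed low white shelf with aluminium rims, 78 mm deep (x), 312 mm long (y); origin at the centre of its underside on the worktop. Deck top 25 mm up, x -35 to 35; a thin divider at y = 0 splits it into two bays, y 2 to 152 and -152 to -2 mm. Rims, divider and end plates rise 8 mm above the deck. Each bay holds a pair of one kind, anywhere along it; at least one end has 41 mm or more free.
- row_line (a point): Middle of the line on which all bottles of the shelf stand (along shelf y, shelf x = 0), on top of the deck, 25 mm above the worktop; axes as the shelf's. A 0.5 m tall white tower stands behind the shelf (front face about x = 0.6 m, from y = -0.22 to -0.04 m): keep the wrist clear of it. On the left part (y over 0.11 m) the worktop is 1.5 mm higher.
- amber_stray: Stray brown (amber) reagent bottle with an orange-yellow screw cap (fixed, 24 mm across, from 46 to 61 mm up), on the worktop to the left, behind the wire tube rack; about 50 g; 31 mm across (radius 15.5) from the foot to 46 mm up, 61 mm tall; origin at the centre of its underside, z up.
- amber_a: Brown bottle with orange-yellow cap on the shelf, the one of its pair toward shelf -y; loose. 31 mm across (radius 15.5) from the foot to 46 mm up, 61 mm tall; origin at the centre of its underside, z up.
- amber_b: The other brown bottle of that pair, 36 mm (centre to centre) further along shelf +y; same size, loose.
- black_stray: Stray black reagent bottle wearing a white ribbed push-on cap (28 mm across) that stands proud, so that a black band shows under it; on the worktop to the left, behind the wire tube rack; about 60 g. Body 31 mm across from the foot to 46 mm up; 66 mm tall with the cap home, up to 72 with it proud. Origin at the centre of its underside, z up.
- black_a: Black bottle with white push-on cap fully home (fixed) on the shelf, the one of its pair toward shelf -y; 31 mm across, 66 mm tall, loose; origin at the centre of its underside.
- black_b: The other black bottle of that pair, 36 mm (centre to centre) further along shelf +y; same size, loose.
- loose_cap (a joint): How far the white cap of black_stray stands up from home, in m: 0 = fully home, 0.006 = highest. It slides straight down, takes about 4 N, and stays where it is left. Lifting the bottle by this cap would draw it up; grip the body below 46 mm.
- loose_cap_top (a point): Centre of the top face of that white cap; 66 mm above the underside of black_stray when home.
- white_bottle: Smaller white reagent bottle with white cap, 27 mm across, 51 mm tall, standing on the worktop behind the strays; to be left alone. Origin at the centre of its underside.

How it is judged:
By the outcome, as a careful person would: the job done as asked, in the order asked, and still so for the second after the job is handed in, with the robot touching nothing.
It also fails if it takes over 58 s, if anything falls off the work surface, if the arm or the gripper's body presses on something with over 40 N, if the wrist force passes 120 N, or if a joint passes its speed limit or range.

### The arm

A 6-joint arm with a two-finger parallel gripper is mounted at the origin on a cart in front of the work surface, level with it; the furniture and walls round the work are solid. World frame = base frame: x ahead of the robot, y to its left, z up, the work surface at z = 0. Lengths are in m, angles in rad, forces in N, time in s.
With the tool pointing down it reaches from about 0.25 to 0.775 m from the base axis. Payload 4 kg.
Tool frame: the origin (TCP) lies at the very end of the fingers, on their centre line; the grasp point (between the pads) lies 19 mm behind it (robot.tcp_to_grasp is the distance from the TCP to the grasp point, in m); z points along the fingers, y is the line along which they close (so a half turn about z gives the same grasp; the last joint's range is limited). The gripper opens to 94 mm and grips with 3 to 60 N. Pads are 16 mm wide; open, the fingers measure 119 mm over their backs; the gripper's body (75 mm by 177 mm) begins 78 mm behind the grasp point.
Start: joints at [1.092, 0.087, 1.371, -0, 1.684, -0.103], TCP at [0.202, 0.512, 0.206] pointing down, gripper open.
Joint ranges: [-3.1, 3.1], [-0.76, 2.03], [0.27, 2.55], [-1.08, 4.22], [0.17, 2.65], [-2.57, 2.57]. Speed limits (rad/s): [2.79, 2.79, 3.14, 3.14, 3.14, 3.14].

### API

Orientations are given as [roll, pitch, yaw] about the fixed x, y, z axes, in that order (R = Rz(yaw) Ry(pitch) Rx(roll)).
In Python, from bench import robot gives the robot as it stands.
- The arm moves only by the tool jog_arm, called after "Call:" in YAML: its name, and indented under it one key for each argument. Schema: {"type":"object","properties":{"rows":{"type":"array","items":{"type":"array","items":{"type":"number"},"minItems":5,"maxItems":5},"minItems":1,"maxItems":20},"only":{"type":"string"},"quiet":{"type":"boolean"},"lines":{"type":"string"}},"required":["rows"],"additionalProperties":false}. rows is a list of rows, 1 to 20 of them, each of 5 numbers: the finger opening in m, then dx, dy, dz in shares of 0.6 m (1.0 is 0.6 m), then a turn about the tool's z in fractions of the full range, 1 being 4 rad; each row shifts and turns the commanded pose from where the row before left it, along the tool's axes as they then stand; what a row does not reach is not made up. A row lasts 1/12 s, in which the tool goes at most 0.0417 m and 0.125 rad, less where a joint would pass 70% of its speed; a pose out of reach is approached as far as the arm can. The fingers move at their own pace and stop on an object; the grip force is fixed at half the most. Time passes only in rows, so rows that do not move let the fingers close. The tool returns the time, the measured TCP pose, the force, the opening and the grip force at its end. only (a regular expression) keeps the lines of the reply that match it, lines (a string "A,B") keeps lines A to B, and quiet returns only ok. Input that does not fit is refused with a message, and nothing moves.
- robot.get_obs(): the state, without advancing time (a new reading comes with each control period).
- robot.snapshot(name): name is "side" or "top" or "wrist"; returns a dict with "color" (384x512x3 uint8, blue, green, red), "fx", "fy", "cx", "cy" (pixels), "k1" (the pictures are not rectified: a ray, as slopes to the right and down, at radius r is drawn at 1 + k1 r^2 times it, then the intrinsics apply), "extrinsics" (4x4, takes a point from world to camera coordinates). Camera axes: x right, y down, z forward; pixel columns grow to the right and rows downward; lengths in m; the calibration is good to about 2 mm. A picture is of the moment at which its call begins. There is no depth.
- robot.close_job(): hands the job in; it is judged then, once.
The state is a dict: "time": time; "joint_positions": joint angles; "qvel": joint speeds; "joint_torque": joint torques, N m; "tool_pos": TCP position; "ee_rot": TCP orientation; "wrist_force": force on the tool from outside, world axes, zero at the start; "wrist_torque": the same for the moment, N m; "width": finger opening in m; "finger_force": force on a finger pad.
Only numpy, scipy, OpenCV 4.12 (cv2) and the standard library are available. Lean on these libraries where they do the work, as an engineer would, in place of code of your own. Each camera call takes 0.05 s, during which the arm holds its last target. There are 200 camera calls.

## Working session

There is one attempt and no reset: what is moved stays moved. The work goes in short steps, Python scripts to look and compute and a tool call to move; the robot and the scene stay as the last step left them, time stands still between calls to the robot, and variables do not carry over. Pictures are saved under pics/ and viewed, at most 12 in all, crops included, and the job is handed in when it is done.

```bash
ls; mkdir -p pics; python3 - <<'E'
from bench import robot
import cv2,pickle
d={}
for n in ("side","top","wrist"):
    s=robot.snapshot(n); d[n]=s; cv2.imwrite(f"pics/{n}0.png",s["color"])
    print(n,s["fx"],s["cx"],s["cy"],s["k1"],s["extrinsics"].round(3).tolist() if hasattr(s["extrinsics"],'round') else s["extrinsics"])
pickle.dump(d,open("s0.pkl","wb"))
o=robot.get_obs();print(o["time"],o["tool_pos"],o["ee_rot"],o["width"])
E
```

```text
bench.py
pics
side 492.1885469560575 251.48707444069953 196.61991468693014 0.07227507352541009 [[-0.97, -0.241, -0.013, 0.517], [-0.093, 0.426, -0.9, 0.134], [0.222, -0.872, -0.436, 0.912], [0.0, 0.0, 0.0, 1.0]]
top 419.9941201928982 255.130872142804 193.42037467147338 -0.1368127739452067 [[0.02, -1.0, 0.007, -0.035], [-0.992, -0.021, -0.122, 0.524], [0.122, -0.004, -0.993, 0.88], [0.0, 0.0, 0.0, 1.0]]
wrist 274.80536350998756 252.86416495345227 187.20764785226413 -0.031964744767287646 [[0.368, 0.93, -0.002, -0.548], [0.891, -0.352, 0.288, -0.029], [0.267, -0.108, -0.958, 0.393], [0.0, 0.0, 0.0, 1.0]]
0.15 [0.20165414 0.51125403 0.20458965] [-3.13992958e+00 -1.61758577e-04  2.76583948e+00] 0.0939083684247326
```

View pics/top0.png

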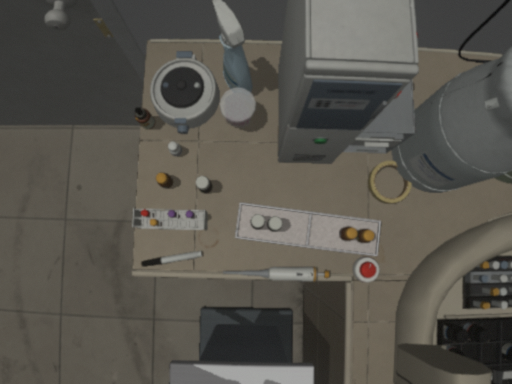

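View pics/side0.png

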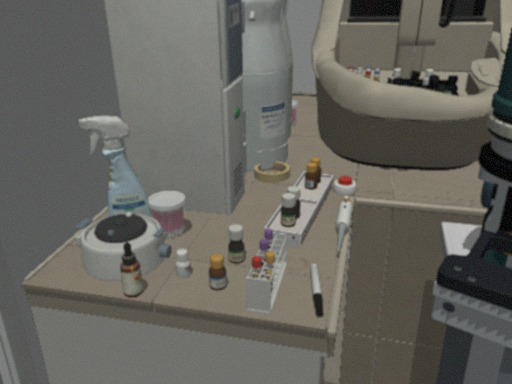

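View pics/wrist0.png

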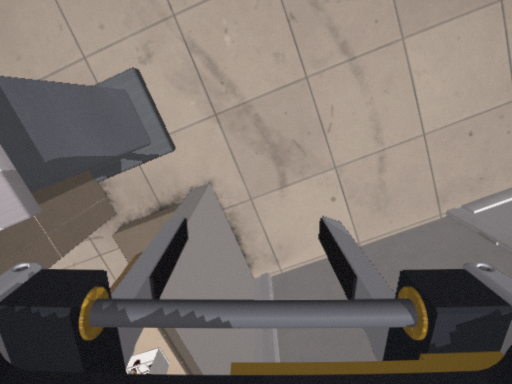

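The top picture shows the amber stray at about (163,179), the black stray at (203,184) and the white bottle at (174,149). The tube rack is at (170,219). On the shelf, the black pair is at (258,221) and (275,223), and the amber pair at (351,233) and (368,235). The side picture shows the same layout, and the wrist view shows only floor. I'll zoom in next to get accurate pixels.

```bash
cat > h.py <<'E'
import numpy as np,cv2
from scipy.optimize import least_squares
def K(s): return np.array([[s["fx"],0,s["cx"]],[0,s["fy"],s["cy"]],[0,0,1.]]),np.array([s["k1"],0,0,0,0])
def proj(s,P):
    E=np.array(s["extrinsics"]);k,d=K(s)
    return cv2.projectPoints(np.atleast_2d(P).astype(float),cv2.Rodrigues(E[:3,:3])[0],E[:3,3],k,d)[0][:,0]
def onplane(s,uv,z):
    E=np.array(s["extrinsics"]);k,d=K(s)
    n=cv2.undistortPoints(np.array(uv,float).reshape(-1,1,2),k,d)[:,0]
    R=E[:3,:3];c=-R.T@E[:3,3];r=np.c_[n,np.ones(len(n))]@R
    return (c+r*((z-c[2])/r[:,2])[:,None])
E
python3 - <<'E'
from h import *;import pickle
d=pickle.load(open("s0.pkl","rb"))
t=d["top"]["color"][140:262,132:388];cv2.imwrite("pics/topc.png",cv2.resize(t,None,fx=3.1,fy=3.1,interpolation=cv2.INTER_CUBIC)+0)
t=d["side"]["color"][150:310,165:345];cv2.imwrite("pics/sidec.png",cv2.resize(t,None,fx=3.7,fy=3.7,interpolation=cv2.INTER_CUBIC))
T=d["top"]
print(onplane(T,[(163,179)],.061+.0015),onplane(T,[(203,184)],.07),onplane(T,[(258,221),(275,223)],.091),onplane(T,[(351,233),(368,235)],.086))
E
```

```text
[[0.54794259 0.17225507 0.0625    ]] [[0.53789245 0.08573413 0.07      ]] [[ 0.46189734 -0.03045023  0.091     ]
 [ 0.4585581  -0.06480437  0.091     ]] [[ 0.44121923 -0.22073123  0.086     ]
 [ 0.43762884 -0.25610945  0.086     ]]
```

View pics/topc.png

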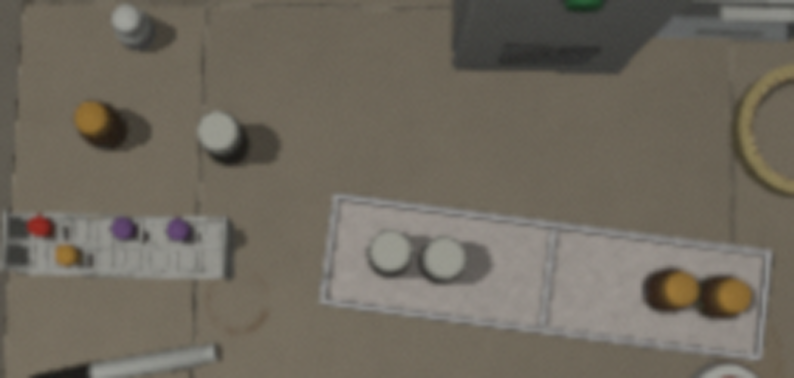

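View pics/sidec.png

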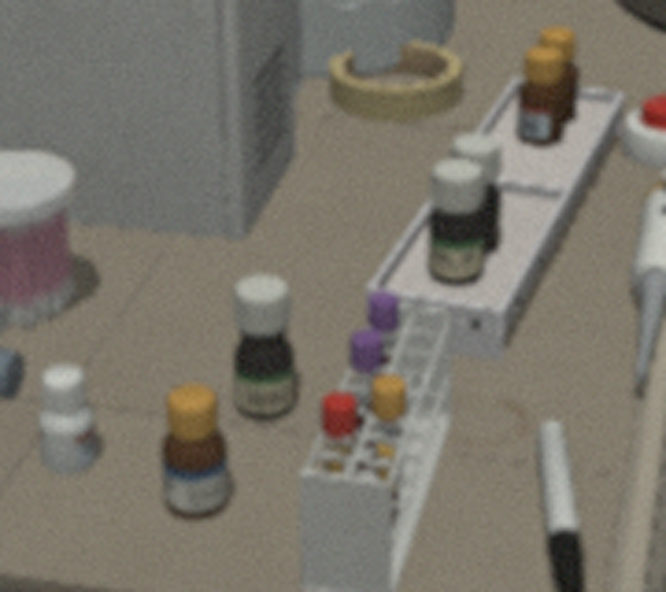

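The zoomed crops give these cap-top centres, top/side, in crop pixels:

| Bottle | Top | Side |
|---|---|---|
| Amber stray | (92,118) | (192,394) |
| Black stray | (217,131) | (262,286) |
| black_b | (389,250) | (458,170) |
| black_a | (444,258) | (478,145) |
| amber_b | (682,288) | (545,56) |
| amber_a | (735,295) | (557,37) |

The shelf's rim corners are at about (333,195), (321,303), (771,250) and (761,358).

```bash
cat > m.py <<'E'
from h import *;import pickle
d=pickle.load(open("s0.pkl","rb"));T,S=d["top"],d["side"]
tp=lambda c:(np.array(c)+.5)/3.1-.5+[132,140]
sp=lambda c:(np.array(c)+.5)/3.7-.5+[165,150]
pts=dict(amber=((92,118),(192,394),.0625),black=((217,131),(262,286),.07),bb=((389,250),(458,170),.091),ba=((444,258),(478,145),.091),ab=((682,288),(545,56),.086),aa=((735,295),(557,37),.086),white=((127,18),(64,373),.051),
 red=((40,226),(340,402),.08),orange=((66,255),(389,384),.08),pur1=((123,228),(368,338),.08),pur2=((179,230),(383,300),.08))
for n,(a,b,z) in pts.items():
    a,b=tp(a),sp(b)
    r=least_squares(lambda p:np.r_[proj(T,p)[0]-a,proj(S,p)[0]-b],[.5,0,.06])
    print(n,"top@z",onplane(T,[a],z)[0].round(4),"side@z",onplane(S,[b],z)[0].round(4),"tri",r.x.round(4),"px",round(r.cost,2))
C=onplane(T,tp([(333,195),(321,303),(771,250),(761,358)]),.033);print("shelf corners",C.round(4).tolist(),"ctr",C.mean(0))
v=(C[0]+C[1]-C[2]-C[3]);print("theta",np.arctan2(-v[0],v[1]),np.hypot(*v[:2])/2)
print("div",onplane(T,tp([(553,230),(545,327)]),.033).mean(0))
print("rack back edge top",onplane(T,tp([(20,212),(225,219)]),.06).round(3).tolist())
E
python3 m.py
```

```text
amber top@z [0.5506 0.176  0.0625] side@z [0.5498 0.1789 0.0625] tri [0.5508 0.1763 0.0608] px 0.0
black top@z [0.5422 0.0887 0.07  ] side@z [0.5417 0.0857 0.07  ] tri [0.5414 0.0884 0.0716] px 0.07
bb top@z [ 0.4633 -0.0287  0.091 ] side@z [ 0.4611 -0.0265  0.091 ] tri [ 0.4624 -0.0288  0.0898] px 0.21
ba top@z [ 0.4588 -0.0646  0.091 ] side@z [ 0.4558 -0.0609  0.091 ] tri [ 0.4577 -0.0648  0.0891] px 0.37
ab top@z [ 0.4421 -0.2221  0.086 ] side@z [ 0.4382 -0.2128  0.086 ] tri [ 0.4411 -0.2233  0.0817] px 0.41
aa top@z [ 0.438  -0.2577  0.086 ] side@z [ 0.435  -0.2469  0.086 ] tri [ 0.4374 -0.2591  0.0811] px 0.16
white top@z [0.6237 0.1575 0.051 ] side@z [0.6225 0.1575 0.051 ] tri [0.623  0.1573 0.0509] px 0.09
red top@z [0.4745 0.2037 0.08  ] side@z [0.4745 0.1965 0.08  ] tri [0.4735 0.2025 0.084 ] px 0.11
orange top@z [0.4557 0.1852 0.08  ] side@z [0.4563 0.1772 0.08  ] tri [0.4551 0.1841 0.0845] px 0.03
pur1 top@z [0.4745 0.1477 0.08  ] side@z [0.4743 0.1401 0.08  ] tri [0.4734 0.1468 0.0841] px 0.14
pur2 top@z [0.4741 0.1103 0.08  ] side@z [0.475  0.1034 0.08  ] tri [0.4737 0.1097 0.0837] px 0.0
shelf corners [[0.5042, 0.0106, 0.033], [0.4289, 0.017, 0.033], [0.4715, -0.2987, 0.033], [0.3957, -0.291, 0.033]] ctr [ 0.45011433 -0.14050792  0.033     ]
theta -0.1063834044838451 0.3103773122559271
div [ 0.44911488 -0.14101014  0.033     ]
rack back edge top [[0.485, 0.223, 0.06], [0.484, 0.082, 0.06]]
```

Units first: shifts go in shares of 0.6 m and turns go in shares of 4 rad. So 0.1184 rad is 0.0296.

```bash
cat > go.py <<'E'
import sys,numpy as np
from bench import robot
# shift needed, in tool axes, to TCP target x y z [yaw]
from scipy.spatial.transform import Rotation as R
o=robot.get_obs();g=np.array([float(v) for v in sys.argv[1:5]])
r=R.from_euler("xyz",o["ee_rot"]).as_matrix()
print("t",round(o["time"],2),"pos",o["tool_pos"].round(4),"rot",np.round(o["ee_rot"],3),"shift",(r.T@(g[:3]-o["tool_pos"])).round(4),"turn",round(-((g[3]-o["ee_rot"][2]+np.pi)%(2*np.pi)-np.pi),4),"F",np.round(o["wrist_force"],1),"w",round(o["width"],4),o["finger_force"])
E
```

Call:
jog_arm:
  rows:
    - [0.06, 0, 0, 0, 0.0296]
    - [0.06, 0, 0, 0, 0.0296]
    - [0.06, 0, 0, 0, 0.0296]
    - [0.06, 0, 0, 0, 0.0296]
    - [0.06, 0, 0, 0, 0.0296]
    - [0.06, 0, 0, 0, 0.0296]
    - [0.06, 0, 0, 0, 0.0296]
    - [0.06, 0, 0, 0, 0.0296]
    - [0.06, 0, 0, 0, 0.0296]
    - [0.06, 0, 0, 0, 0.0296]
    - [0.06, 0, 0, 0, 0.0296]

```text
time: 1.07
tool_pos: [0.2018, 0.5114, 0.205]
ee_rot: [-3.141, 0.001, 1.457]
wrist_force: [0.6, 0.3, -0.2]
width: 0.0603
finger_force: 0.0
```

```bash
python3 go.py .5506 .176 .14 1.464
```

```text
t 1.07 pos [0.2018 0.5114 0.205 ] rot [-3.141e+00  1.000e-03  1.457e+00] shift [-0.2938  0.3846  0.0651] turn -0.0065 F [ 0.6  0.3 -0.2] w 0.0603 0.0
```

Scaled: 0.0296 m is 0.0493, -0.0226 m is -0.0377.

Call:
jog_arm:
  rows:
    - [0.06, -0.0377, 0.0493, 0.0083, 0]
    - [0.06, -0.0377, 0.0493, 0.0083, 0]
    - [0.06, -0.0377, 0.0493, 0.0083, 0]
    - [0.06, -0.0377, 0.0493, 0.0083, 0]
    - [0.06, -0.0377, 0.0493, 0.0083, 0]
    - [0.06, -0.0377, 0.0493, 0.0083, 0]
    - [0.06, -0.0377, 0.0493, 0.0083, 0]
    - [0.06, -0.0377, 0.0493, 0.0083, 0]
    - [0.06, -0.0377, 0.0493, 0.0083, 0]
    - [0.06, -0.0377, 0.0493, 0.0083, 0]
    - [0.06, -0.0377, 0.0493, 0.0083, 0]
    - [0.06, -0.0377, 0.0493, 0.0083, 0]
    - [0.06, -0.0377, 0.0493, 0.0083, 0]
    - [0.06, 0, 0, 0, 0]
    - [0.06, 0, 0, 0, 0]

```text
time: 2.32
tool_pos: [0.5533, 0.1767, 0.1391]
ee_rot: [-3.139, 0.001, 1.46]
wrist_force: [-0.2, 0.2, 0.0]
width: 0.06
finger_force: 0.0
```

```bash
python3 go.py .5506 .176 .14 1.464
python3 - <<'E'
from h import *
from bench import robot
s=robot.snapshot("wrist");I=s["color"].copy()
for p in ((.5506,.176,.0625),(.5414,.0884,.0715),(.623,.1573,.051)):
    u=proj(s,p)[0];print(u);cv2.drawMarker(I,tuple(int(round(v)) for v in u),(0,255,0),0,8)
cv2.imwrite("pics/w1.png",I)
E
```

```text
t 2.32 pos [0.5533 0.1767 0.1391] rot [-3.139e+00  1.000e-03  1.460e+00] shift [-0.001  -0.0026 -0.0009] turn -0.004 F [-0.2  0.2  0. ] w 0.06 0.0
[251.31579761 194.64726332]
[252.0215128  277.26847054]
[323.05252935 200.82320966]
```

View pics/w1.png

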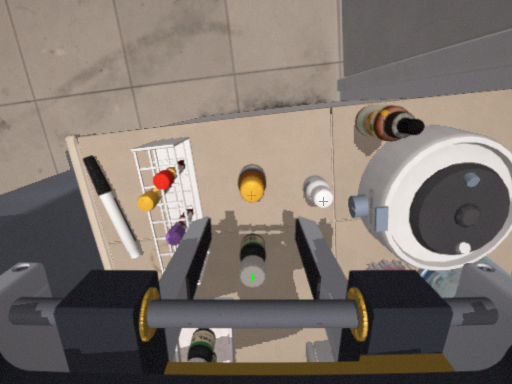

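The wrist view shows the projected positions landing on the caps: amber stray at (251,194), black stray at (252,277), white bottle at (323,201). The fingers straddle the amber bottle, so I'll descend and grip.

Scaled: 0.03 m is 0.05, -0.001 m is -0.0017.

Call:
jog_arm:
  rows:
    - [0.06, -0.0017, -0.0042, 0.05, 0]
    - [0.06, 0, 0, 0.05, 0]
    - [0.06, 0, 0, 0.05, 0]
    - [0.06, 0, 0, 0.0417, 0]
    - [0.06, 0, 0, 0.0117, 0]
    - [0.06, 0, 0, 0, 0]
    - [0.02, 0, 0, 0, 0]
    - [0.02, 0, 0, 0, 0]
    - [0.02, 0, 0, 0, 0]
    - [0.02, 0, 0, 0, 0]
    - [0.02, 0, 0, 0, 0]
    - [0.02, 0, 0, 0, 0]

```text
time: 3.37
tool_pos: [0.5514, 0.1778, 0.02]
ee_rot: [3.139, -0.001, 1.463]
wrist_force: [-0.4, 0.8, 3.4]
width: 0.0306
finger_force: 30.0
```

```bash
python3 go.py .5506 .176 .14 1.464
```

```text
t 3.37 pos [0.5514 0.1778 0.02  ] rot [ 3.139e+00 -1.000e-03  1.463e+00] shift [-0.0017 -0.0003 -0.12  ] turn -0.0007 F [-0.4  0.8  3.4] w 0.0306 30.000856518745422
```

Scaled: -0.035 m is -0.0583, -0.02 m is -0.0333.

Call:
jog_arm:
  rows:
    - [0.02, 0, 0, -0.0333, 0]
    - [0.02, 0, 0, -0.0583, 0]
    - [0.02, 0, 0, -0.0583, 0]
    - [0.02, 0, 0, -0.0583, 0]
    - [0.02, 0, 0, -0.025, 0]
    - [0.02, 0, 0, 0, 0]

```text
time: 3.87
tool_pos: [0.5532, 0.1781, 0.1645]
ee_rot: [3.131, -0.004, 1.463]
wrist_force: [0.3, 0.4, -0.2]
width: 0.0305
finger_force: 30.0
```

```bash
python3 go.py .4457 -.1843 .16 1.464
```

```text
t 3.87 pos [0.5532 0.1781 0.1645] rot [ 3.131 -0.004  1.463] shift [-0.3719 -0.068   0.0025] turn -0.0008 F [ 0.3  0.4 -0.2] w 0.0305 29.99988466501236
```

Scaled: -0.035 m is -0.0583, -0.02 m is -0.0333.

Call:
jog_arm:
  rows:
    - [0.02, -0.0333, -0.0067, 0, 0]
    - [0.02, -0.0583, -0.0107, 0, 0]
    - [0.02, -0.0583, -0.0107, 0, 0]
    - [0.02, -0.0583, -0.0107, 0, 0]
    - [0.02, -0.0583, -0.0107, 0, 0]
    - [0.02, -0.0583, -0.0107, 0, 0]
    - [0.02, -0.0583, -0.0107, 0, 0]
    - [0.02, -0.0583, -0.0107, 0, 0]
    - [0.02, -0.0583, -0.0107, 0, 0]
    - [0.02, -0.0583, -0.0107, 0, 0]
    - [0.02, -0.0583, -0.0107, 0, 0]
    - [0.02, 0, 0, 0, 0]
    - [0.02, 0, 0, 0, 0]
    - [0.02, 0, 0, 0, 0]

```text
time: 5.03
tool_pos: [0.4425, -0.1824, 0.1569]
ee_rot: [-3.139, -0.002, 1.463]
wrist_force: [-0.6, -0.5, -0.5]
width: 0.0302
finger_force: 30.0
```

```bash
python3 go.py .4457 -.1843 .085 1.464
python3 - <<'E'
from h import *
from bench import robot
a=[]
for n in ("side","top","wrist"):
    s=robot.snapshot(n);I=s["color"].copy()
    if n=="wrist":
        for p in ((.4421,-.2221,.086),(.4588,-.0646,.091),(.4633,-.0287,.091),(.4497,-.1407,.033)):
            u=proj(s,p)[0];cv2.drawMarker(I,tuple(int(round(v)) for v in u),(0,255,0),0,8)
    if n=="side":I=I[90:260,230:400]
    if n=="top":I=I[160:270,220:400]
    a.append(cv2.resize(I,(400,400*I.shape[0]//I.shape[1]),interpolation=cv2.INTER_CUBIC))
c=np.zeros((600,800,3),np.uint8);c[:400,:400]=a[0][:400];c[:len(a[1]),400:]=a[1];c[300:600,400:]=a[2][:300]
cv2.imwrite("pics/p2.png",c)
E
```

```text
t 5.03 pos [ 0.4425 -0.1824  0.1569] rot [-3.139e+00 -2.000e-03  1.463e+00] shift [-0.0017  0.0036  0.0719] turn -0.0012 F [-0.6 -0.5 -0.5] w 0.0302 29.99995619058609
```

View pics/p2.png

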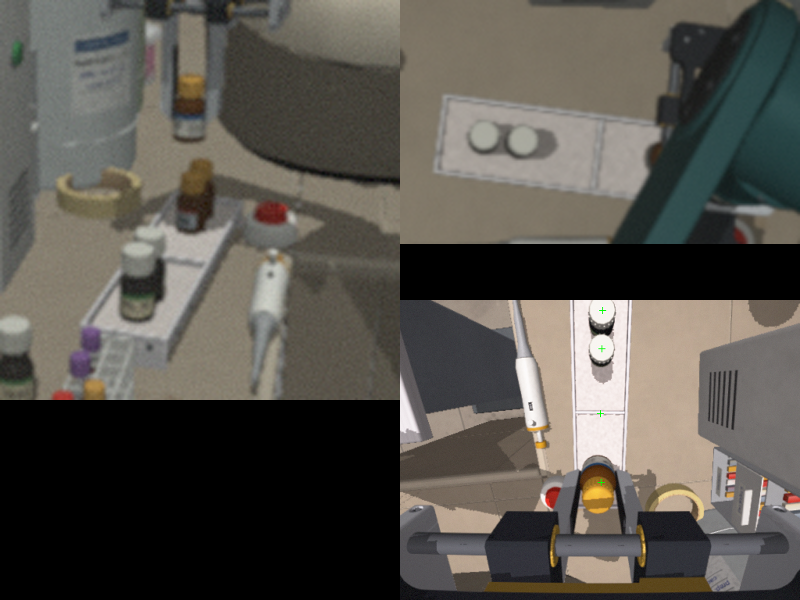

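The wrist view shows the markers on the black shelf caps and the divider to within about a pixel. The held amber bottle is upright and centred over the amber row's free end. Descending now.

Scaled: 0.03 m is 0.05, 0.027 m is 0.045.

Call:
jog_arm:
  rows:
    - [0.02, -0.0028, 0.006, 0.025, 0]
    - [0.02, 0, 0, 0.05, 0]
    - [0.02, 0, 0, 0.045, 0]
    - [0.02, 0, 0, 0.0167, 0]
    - [0.02, 0, 0, 0, 0]
    - [0.02, 0, 0, 0, 0]

```text
time: 5.68
tool_pos: [0.4468, -0.1844, 0.0767]
ee_rot: [-3.141, -0.0, 1.465]
wrist_force: [-0.9, -0.1, -0.5]
width: 0.0303
finger_force: 30.0
```

```bash
python3 go.py .4457 -.1843 .0445 1.464
```

```text
t 5.68 pos [ 0.4468 -0.1844  0.0767] rot [-3.141 -0.     1.465] shift [-0.     -0.0011  0.0322] turn 0.0007 F [-0.9 -0.1 -0.5] w 0.0303 29.999870359897614
```

Scaled: 0.015 m is 0.025, 0.008 m is 0.0133.

Call:
jog_arm:
  rows:
    - [0.02, 0, -0.0017, 0.025, 0]
    - [0.02, 0, 0, 0.0133, 0]
    - [0.02, 0, 0, 0.0083, 0]
    - [0.02, 0, 0, 0.0033, 0]
    - [0.02, 0, 0, 0.0017, 0]
    - [0.02, 0, 0, 0, 0]

```text
time: 6.18
tool_pos: [0.4458, -0.1851, 0.0459]
ee_rot: [3.141, 0.0, 1.463]
wrist_force: [-0.2, -0.3, 0.3]
width: 0.0304
finger_force: 30.0
```

```bash
python3 go.py .4457 -.1843 .0435 1.464
```

```text
t 6.18 pos [ 0.4458 -0.1851  0.0459] rot [3.141 0.    1.463] shift [ 0.0008 -0.0002  0.0024] turn -0.0006 F [-0.2 -0.3  0.3] w 0.0304 29.999903440475464
```

Scaled: 0.001 m is 0.0017.

Call:
jog_arm:
  rows:
    - [0.02, 0, 0, 0.0017, 0]
    - [0.02, 0, 0, 0.0017, 0]
    - [0.02, 0, 0, 0, 0]

```text
time: 6.43
tool_pos: [0.4456, -0.185, 0.0436]
ee_rot: [3.141, -0.0, 1.463]
wrist_force: [0.7, 0.5, -0.8]
width: 0.0306
finger_force: 30.0
```

```bash
python3 go.py .4457 -.1843 .0435 1.464
```

```text
t 6.43 pos [ 0.4456 -0.185   0.0436] rot [ 3.141 -0.     1.463] shift [0.0008 0.     0.0001] turn -0.0006 F [ 0.7  0.5 -0.8] w 0.0306 29.999970495700836
```

Scaled: 0.0007 m is 0.0012.

Call:
jog_arm:
  rows:
    - [0.02, 0, 0, 0.0012, 0]
    - [0.02, 0, 0, 0, 0]
    - [0.02, 0, 0, 0, 0]

```text
time: 6.68
tool_pos: [0.4456, -0.1851, 0.0435]
ee_rot: [3.141, 0.0, 1.463]
wrist_force: [-3.1, 1.1, 4.5]
width: 0.0303
finger_force: 30.0
```

Call:
jog_arm:
  rows:
    - [0.02, 0, 0, 0.0012, 0]
    - [0.02, 0, 0, 0, 0]
    - [0.02, 0, 0, 0, 0]

```text
time: 6.93
tool_pos: [0.4456, -0.1851, 0.0435]
ee_rot: [3.141, 0.0, 1.463]
wrist_force: [-3.7, 2.0, 9.2]
width: 0.0304
finger_force: 30.0
```

Scaled: -0.035 m is -0.0583, -0.0012 m is -0.002.

Call:
jog_arm:
  rows:
    - [0.02, 0, 0, -0.002, 0]
    - [0.02, 0, 0, 0, 0]
    - [0.04, 0, 0, 0, 0]
    - [0.05, 0, 0, 0, 0]
    - [0.055, 0, 0, 0, 0]
    - [0.055, 0, 0, 0, 0]
    - [0.055, 0, 0, -0.025, 0]
    - [0.055, 0, 0, -0.05, 0]
    - [0.055, 0, 0, -0.0583, 0]
    - [0.055, 0, 0, -0.0583, 0]
    - [0.055, 0, 0, 0, 0]

```text
time: 7.85
tool_pos: [0.4492, -0.187, 0.1663]
ee_rot: [3.128, 0.005, 1.463]
wrist_force: [1.8, 0.2, 1.2]
width: 0.055
finger_force: 0.0
```

```bash
python3 go.py .5420 .0885 .16 1.464
```

```text
t 7.85 pos [ 0.4492 -0.187   0.1663] rot [3.128 0.005 1.463] shift [0.2839 0.0626 0.0056] turn -0.0006 F [1.8 0.2 1.2] w 0.055 0.0
```

Scaled: 0.038 m is 0.0633, 0.018 m is 0.03.

Call:
jog_arm:
  rows:
    - [0.055, 0.03, 0.0063, 0, 0]
    - [0.055, 0.0633, 0.014, 0, 0]
    - [0.055, 0.0633, 0.014, 0, 0]
    - [0.055, 0.0633, 0.014, 0, 0]
    - [0.055, 0.0633, 0.014, 0, 0]
    - [0.055, 0.0633, 0.014, 0, 0]
    - [0.055, 0.0633, 0.014, 0, 0]
    - [0.055, 0.0633, 0.014, 0, 0]
    - [0.055, 0, 0, 0, 0]
    - [0.055, 0, 0, 0, 0]
    - [0.055, 0, 0, 0, 0]

```text
time: 8.77
tool_pos: [0.5378, 0.0903, 0.1575]
ee_rot: [-3.14, 0.001, 1.464]
wrist_force: [0.4, -0.6, 0.2]
width: 0.0549
finger_force: 0.0
```

```bash
python3 go.py .5418 .0883 .12 1.464
python3 - <<'E'
from h import *
from bench import robot
import pickle
s=robot.snapshot("top");w=robot.snapshot("wrist");pickle.dump((s,w),open("s1.pkl","wb"))
T=cv2.resize(s["color"][195:265,230:390],None,fx=5,fy=5,interpolation=cv2.INTER_CUBIC)[:250+100]
for p in ((.4421,-.2221,.086),(.438,-.2577,.086),(.446,-.1858,.086)):
    u=((proj(s,p)[0]-[230,195])+.5)*5-.5;cv2.drawMarker(T,tuple(int(round(v)) for v in u),(0,255,0),0,8)
W=w["color"].copy()
for p in ((.5414,.0884,.0715),):
    u=proj(w,p)[0];print(u);cv2.drawMarker(W,tuple(int(round(v)) for v in u),(0,255,0),0,8)
c=np.zeros((600,800,3),np.uint8);c[:350]=T;c[350:600,:512]=W[134:]
cv2.imwrite("pics/p3.png",c)
E
```

```text
t 8.77 pos [0.5378 0.0903 0.1575] rot [-3.140e+00  1.000e-03  1.464e+00] shift [-0.0015  0.0042  0.0375] turn -0.0002 F [ 0.4 -0.6  0.2] w 0.0549 0.0
[257.46015907 191.48552231]
```

View pics/p3.png

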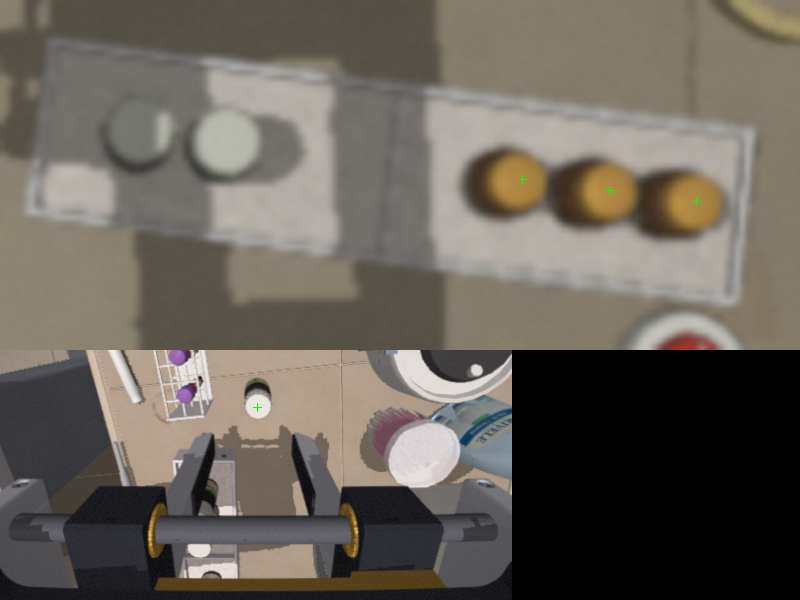

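The top crop shows the amber bottle standing in line at (518,182), with its neighbour at (608,190). That is about 37 mm between centres. The wrist view has the black stray's cap at (257,405 in the crop), on its marker. Next I'll grip the black bottle.

Scaled: 0.035 m is 0.0583, 0.0042 m is 0.007.

Call:
jog_arm:
  rows:
    - [0.055, -0.0025, 0.007, 0.0333, 0]
    - [0.055, 0, 0, 0.0583, 0]
    - [0.055, 0, 0, 0.0583, 0]
    - [0.055, 0, 0, 0.05, 0]
    - [0.055, 0, 0, 0.025, 0]
    - [0.055, 0, 0, 0.005, 0]
    - [0.055, 0, 0, 0, 0]
    - [0.055, 0, 0, 0, 0]
    - [0.02, 0, 0, 0, 0]
    - [0.02, 0, 0, 0, 0]
    - [0.02, 0, 0, 0, 0]
    - [0.02, 0, 0, 0, 0]
    - [0.02, 0, 0, 0, 0]

```text
time: 9.95
tool_pos: [0.5428, 0.0888, 0.0213]
ee_rot: [3.14, -0.0, 1.464]
wrist_force: [-0.5, -0.5, 2.1]
width: 0.0303
finger_force: 30.0
```

```bash
python3 go.py .5418 .0883 .02 1.464
```

```text
t 9.95 pos [0.5428 0.0888 0.0213] rot [ 3.14  -0.     1.464] shift [-0.0006 -0.001   0.0013] turn -0.0004 F [-0.5 -0.5  2.1] w 0.0303 30.000900328159332
```

Scaled: -0.035 m is -0.0583, -0.034 m is -0.0567.

Call:
jog_arm:
  rows:
    - [0.02, 0, 0, -0.0333, 0]
    - [0.02, 0, 0, -0.0583, 0]
    - [0.02, 0, 0, -0.0583, 0]
    - [0.02, 0, 0, -0.0583, 0]
    - [0.02, 0, 0, -0.025, 0]
    - [0.02, 0, 0, 0, 0]
    - [0.02, -0.0333, -0.0117, 0, 0]
    - [0.02, -0.0567, -0.022, 0, 0]
    - [0.02, -0.0567, -0.022, 0, 0]
    - [0.02, -0.0567, -0.022, 0, 0]
    - [0.02, -0.0567, -0.022, 0, 0]
    - [0.02, -0.0567, -0.022, 0, 0]
    - [0.02, 0, 0, 0, 0]
    - [0.02, 0, 0, 0, 0]
    - [0.02, 0, 0, 0, 0]

```text
time: 11.2
tool_pos: [0.4488, -0.0918, 0.1589]
ee_rot: [-3.14, -0.001, 1.463]
wrist_force: [0.0, 0.1, -0.6]
width: 0.0302
finger_force: 30.0
```

```bash
python3 go.py .4546 -.1004 .085 1.464
```

```text
t 11.2 pos [ 0.4488 -0.0918  0.1589] rot [-3.140e+00 -1.000e-03  1.463e+00] shift [-0.008   0.0069  0.0738] turn -0.0011 F [ 0.   0.1 -0.6] w 0.0302 29.999333918094635
```

Scaled: 0.03 m is 0.05, 0.02 m is 0.0333.

Call:
jog_arm:
  rows:
    - [0.02, -0.0133, 0.0115, 0, 0]
    - [0.02, 0, 0, 0.0333, 0]
    - [0.02, 0, 0, 0.05, 0]
    - [0.02, 0, 0, 0.0333, 0]
    - [0.02, 0, 0, 0.0083, 0]
    - [0.02, 0, 0, 0, 0]
    - [0.02, 0, 0, 0, 0]

```text
time: 11.78
tool_pos: [0.4562, -0.1007, 0.0858]
ee_rot: [3.141, -0.0, 1.465]
wrist_force: [0.2, -0.7, -0.4]
width: 0.0305
finger_force: 30.0
```

```bash
python3 go.py .4546 -.1004 .0463 1.464
```

```text
t 11.78 pos [ 0.4562 -0.1007  0.0858] rot [ 3.141 -0.     1.465] shift [ 0.0001 -0.0016  0.0395] turn 0.0008 F [ 0.2 -0.7 -0.4] w 0.0305 29.99921053647995
```

Scaled: 0.015 m is 0.025, 0.012 m is 0.02.

Call:
jog_arm:
  rows:
    - [0.02, 0, -0.0023, 0.025, 0]
    - [0.02, 0, 0, 0.02, 0]
    - [0.02, 0, 0, 0.0117, 0]
    - [0.02, 0, 0, 0.005, 0]
    - [0.02, 0, 0, 0, 0]
    - [0.02, 0, 0, 0, 0]

```text
time: 12.28
tool_pos: [0.4547, -0.1011, 0.0493]
ee_rot: [3.14, 0.0, 1.464]
wrist_force: [0.2, -0.2, -0.3]
width: 0.0306
finger_force: 30.0
```

```bash
python3 go.py .4546 -.1004 .0463 1.464
python3 - <<'E'
from h import *
from bench import robot
s=robot.snapshot("side");w=robot.snapshot("wrist")
S=cv2.resize(s["color"][130:250,250:350],None,fx=4,fy=4,interpolation=cv2.INTER_CUBIC)
W=w["color"].copy()
for p in ((.4588,-.0646,.091),(.4633,-.0287,.091)):
    u=proj(w,p)[0];cv2.drawMarker(W,tuple(int(round(v)) for v in u),(0,255,0),0,8)
c=np.zeros((480,800,3),np.uint8);c[:,:400]=S;c[:384,400:]=W[:,56:456]
cv2.imwrite("pics/p4.png",c)
E
```

```text
t 12.28 pos [ 0.4547 -0.1011  0.0493] rot [3.14  0.    1.464] shift [ 0.0007 -0.0001  0.003 ] turn -0.0004 F [ 0.2 -0.2 -0.3] w 0.0306 29.999283850193024
```

View pics/p4.png

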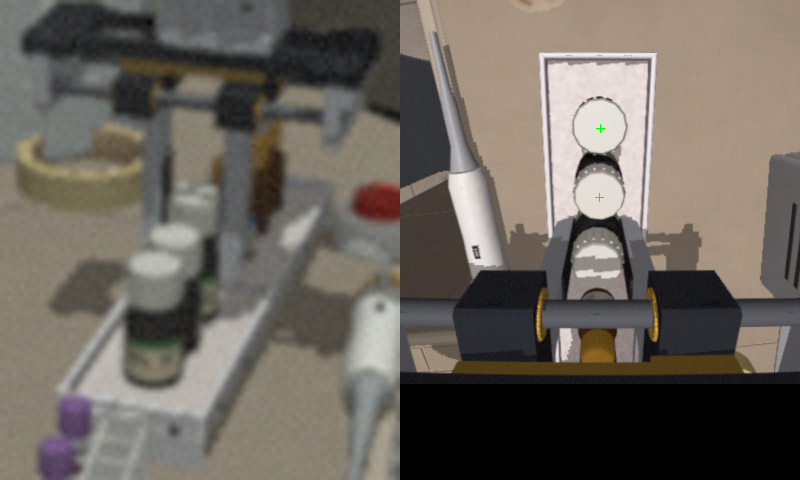

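The wrist view shows the held black bottle at x≈598, with its neighbours' caps at x≈600. It's in line and separated, so I'll lower it to contact.

Scaled: 0.001 m is 0.0017.

Call:
jog_arm:
  rows:
    - [0.02, 0, 0, 0.0017, 0]
    - [0.02, 0, 0, 0.0017, 0]
    - [0.02, 0, 0, 0.0017, 0]
    - [0.02, 0, 0, 0, 0]
    - [0.02, 0, 0, 0, 0]

```text
time: 12.8
tool_pos: [0.4542, -0.1011, 0.0463]
ee_rot: [3.141, 0.0, 1.463]
wrist_force: [-1.7, 0.2, 5.9]
width: 0.0304
finger_force: 30.0
```

Call:
jog_arm:
  rows:
    - [0.02, 0, 0, 0.0012, 0]
    - [0.02, 0, 0, 0, 0]
    - [0.02, 0, 0, 0, 0]

```text
time: 13.05
tool_pos: [0.4543, -0.1011, 0.0463]
ee_rot: [3.14, 0.0, 1.463]
wrist_force: [-3.3, 1.2, 8.3]
width: 0.0302
finger_force: 30.0
```

Scaled: -0.03 m is -0.05, -0.015 m is -0.025.

Call:
jog_arm:
  rows:
    - [0.02, 0, 0, -0.0017, 0]
    - [0.02, 0, 0, 0, 0]
    - [0.04, 0, 0, 0, 0]
    - [0.05, 0, 0, 0, 0]
    - [0.055, 0, 0, 0, 0]
    - [0.055, 0, 0, 0, 0]
    - [0.055, 0, 0, -0.025, 0]
    - [0.055, 0, 0, -0.05, 0]
    - [0.055, 0, 0, -0.05, 0]
    - [0.055, 0, 0, -0.0083, 0]
    - [0, 0, 0, 0, 0]
    - [0, 0, 0, 0, 0]
    - [0, 0, 0, 0, 0]
    - [0, 0, 0, 0, 0]
    - [0, 0, 0, 0, 0]
    - [0, 0, 0, 0, 0]

```text
time: 14.38
tool_pos: [0.4533, -0.1007, 0.1244]
ee_rot: [-3.139, -0.001, 1.463]
wrist_force: [-0.4, 0.0, 0.2]
width: 0.0185
finger_force: 0.0
```

```bash
python3 go.py .4544 -.1013 .1 1.464
```

```text
t 14.38 pos [ 0.4533 -0.1007  0.1244] rot [-3.139e+00 -1.000e-03  1.463e+00] shift [-0.0005  0.0013  0.0244] turn -0.0006 F [-0.4  0.   0.2] w 0.0185 0.0
```

Scaled: 0.01 m is 0.0167, 0.008 m is 0.0133.

Call:
jog_arm:
  rows:
    - [0, -0.0008, 0.0017, 0.0167, 0]
    - [0, 0, 0, 0.0133, 0]
    - [0, 0, 0, 0.0033, 0]
    - [0, 0, 0, 0, 0]
    - [0, 0, 0, 0, 0]

```text
time: 14.8
tool_pos: [0.4545, -0.1014, 0.105]
ee_rot: [-3.141, -0.0, 1.463]
wrist_force: [-0.9, -0.3, -0.4]
width: 0.0005
finger_force: 0.0
```

```bash
python3 go.py .4544 -.1013 .091 1.464
python3 - <<'E'
from h import *
from bench import robot
s=robot.snapshot("side");w=robot.snapshot("wrist")
S=cv2.resize(s["color"][130:250,250:350],None,fx=4,fy=4,interpolation=cv2.INTER_CUBIC)
c=np.zeros((480,800,3),np.uint8);c[:,:400]=S;c[:384,400:]=w["color"][:,56:456]
cv2.imwrite("pics/p5.png",c)
E
```

```text
t 14.8 pos [ 0.4545 -0.1014  0.105 ] rot [-3.141 -0.     1.463] shift [ 0.0001 -0.0001  0.014 ] turn -0.0006 F [-0.9 -0.3 -0.4] w 0.0005 0.0
```

View pics/p5.png

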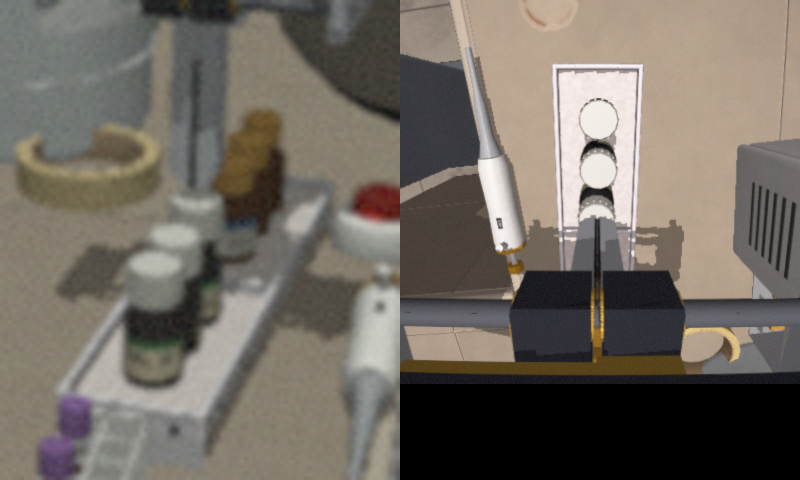

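The closed fingers are centred above the proud cap, and all three black bottles are in line at x≈598. Pressing down now.

Scaled: 0.004 m is 0.0067, 0.003 m is 0.005.

Call:
jog_arm:
  rows:
    - [0, 0, 0, 0.0067, 0]
    - [0, 0, 0, 0.005, 0]
    - [0, 0, 0, 0.0033, 0]
    - [0, 0, 0, 0.0025, 0]
    - [0, 0, 0, 0.0025, 0]
    - [0, 0, 0, 0.0017, 0]
    - [0, 0, 0, 0, 0]
    - [0, 0, 0, 0, 0]

```text
time: 15.57
tool_pos: [0.4549, -0.1015, 0.0928]
ee_rot: [3.141, 0.0, 1.463]
wrist_force: [-0.4, -0.0, 3.8]
width: 0.0003
finger_force: 1.9
```

Call:
jog_arm:
  rows:
    - [0, 0, 0, 0.0012, 0]
    - [0, 0, 0, 0.0012, 0]
    - [0, 0, 0, 0, 0]
    - [0, 0, 0, 0, 0]

```text
time: 15.9
tool_pos: [0.4549, -0.1015, 0.0912]
ee_rot: [3.141, -0.0, 1.463]
wrist_force: [-0.1, 0.4, 4.4]
width: 0.0002
finger_force: 2.1
```

Scaled: 0.0008 m is 0.0013, 0.0007 m is 0.0012.

Call:
jog_arm:
  rows:
    - [0, 0, 0, 0.0013, 0]
    - [0, 0, 0, 0.0012, 0]
    - [0, 0, 0, 0, 0]
    - [0, 0, 0, 0, 0]

```text
time: 16.23
tool_pos: [0.4556, -0.1017, 0.0912]
ee_rot: [3.139, 0.0, 1.463]
wrist_force: [-1.8, 0.6, 8.9]
width: 0.0004
finger_force: 4.7
```

Call:
jog_arm:
  rows:
    - [0, 0, 0, 0.0013, 0]
    - [0, 0, 0, 0, 0]
    - [0, 0, 0, 0, 0]

```text
time: 16.48
tool_pos: [0.456, -0.1019, 0.0912]
ee_rot: [3.138, 0.001, 1.463]
wrist_force: [-2.0, 0.4, 12.6]
width: 0.0007
finger_force: 6.0
```

The cap has stopped at z = 0.0912 and the force is rising, so it is home. I'll lift clear, move off to the side and check.

Scaled: -0.04 m is -0.0667, -0.03 m is -0.05.

Call:
jog_arm:
  rows:
    - [0, 0, 0, -0.005, 0]
    - [0, 0, 0, -0.0333, 0]
    - [0, 0, 0, -0.0667, 0]
    - [0, 0, 0, -0.05, 0]
    - [0, 0.05, 0, 0, 0]
    - [0, 0.0667, 0, 0, 0]
    - [0, 0.0667, 0, 0, 0]
    - [0, 0.0667, 0, 0, 0]
    - [0, 0.0667, 0, 0, 0]
    - [0, 0.0667, 0, 0, 0]
    - [0, 0, 0, 0, 0]
    - [0, 0, 0, 0, 0]

```text
time: 17.48
tool_pos: [0.4787, 0.1288, 0.1804]
ee_rot: [-3.139, 0.001, 1.468]
wrist_force: [0.1, 0.3, -0.6]
width: 0.0003
finger_force: 0.0
```

```bash
python3 - <<'E'
from h import *
from bench import robot
s=robot.snapshot("side");w=robot.snapshot("top")
S=cv2.resize(s["color"][145:235,255:345],None,fx=4,fy=4,interpolation=cv2.INTER_CUBIC)
T=cv2.resize(w["color"][195:265,230:390],None,fx=5,fy=5,interpolation=cv2.INTER_CUBIC)[:240]
c=np.zeros((600,800,3),np.uint8);c[:240]=T;c[240:,:360]=S
c[240:,360:]=cv2.resize(s["color"][150:310,165:345],(440,360))
cv2.imwrite("pics/p6.png",c)
# cap centres by colour: orange caps
hsv=cv2.cvtColor(w["color"],cv2.COLOR_BGR2HSV)
E
```

```text
(no output)
```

View pics/p6.png

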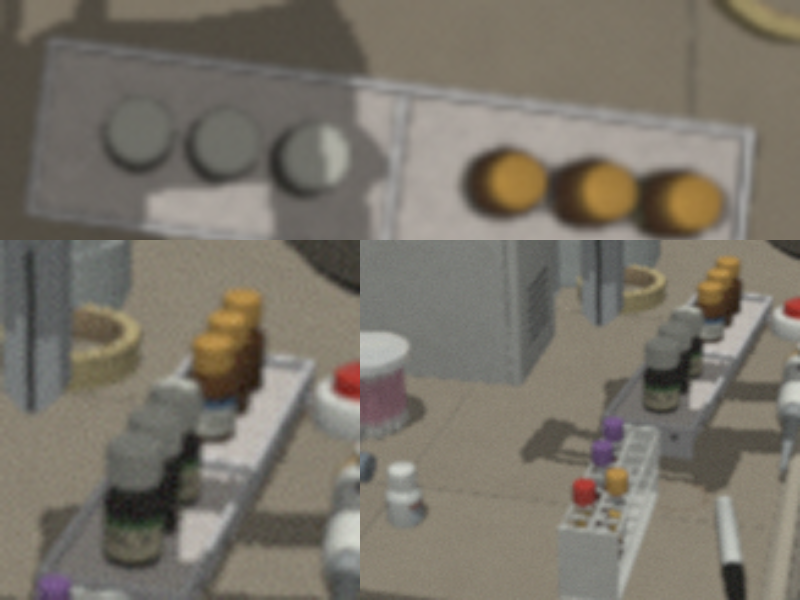

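All six bottles are upright in their rows. The black caps are at (139,130), (225,143) and (314,157), evenly spaced and in line. I'll check the amber spacing with a quick number before handing in.

```bash
python3 - <<'E'
from h import *
from bench import robot
s=robot.snapshot("top");h=cv2.cvtColor(s["color"],cv2.COLOR_BGR2HSV)
m=cv2.inRange(h,(8,150,105),(28,255,255));m[:,:320]=0;m[:,378:]=0;m[:222]=0;m[250:]=0
n,l,st,c=cv2.connectedComponentsWithStats(m);k=[i for i in range(1,n) if st[i,4]>30]
P=onplane(s,c[k],.086)[:,:2];P=P[np.argsort(P[:,1])];print(st[k,4],P.round(4).tolist())
t=-.1064;e=np.array([-np.sin(t),np.cos(t)]);x=np.array([np.cos(t),np.sin(t)])
print("along",(P@e).round(4),"across",(P@x).round(4))
E
```

```text
[84 83 78] [[0.4373, -0.2551], [0.4413, -0.22], [0.445, -0.1825]]
along [-0.2072 -0.1719 -0.1342] across [0.4619 0.4621 0.4619]
```

```bash
python3 -c "
from bench import robot
print(robot.close_job())"
```

```text
the job is handed in; nothing more can be done
None
```

I put both stray bottles back on the shelf, upright and in line (gap of about 7 mm for amber, 5–6 mm for black), pressed the black bottle's cap fully home, left the small white bottle alone, and handed the job in at about 18 s.

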